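Fan lapped shield panels up a slope to their pointers and hold them down

ROBOT

A 7-joint arm with a two-finger parallel gripper is mounted at the origin on a cart in front of the work surface, level with it; the furniture and walls round the work are solid. World frame = base frame: x ahead of the robot, y to its left, z up, the work surface at z = 0. Lengths are in mm, angles in rad, forces in N, time in s.
With the tool pointing down it reaches from about 400 to 875 mm from the base axis. Payload 4.4 kg.
Tool frame: the origin (TCP) lies midway between the tips of the shut fingers; the grasp point (between the pads) lies 19 mm behind it; z points along the fingers, y is the line along which they close (so a half turn about z gives the same grasp; the last joint's range is limited). The gripper opens to 85 mm and grips with 20 to 120 N. Pads are 22 mm wide; open, the fingers measure 114 mm over their backs; the gripper's body (76 mm by 85 mm) begins 54 mm behind the grasp point. The pads swing forward as they close: fully open they stand 13 mm farther back than shut.
Start: joints at [-1.343, 0.628, 0.038, 1.517, -0.027, 0.996, -0.02], TCP at [188.21, 622.169, 231.313] pointing down, gripper open.
Joint ranges: [-3.06, 3.06], [-0.37, 2.12], [-1.25, 1.32], [0.18, 2.47], [-1.1, 4.24], [0.23, 1.98], [-2.94, 2.94]. Speed limits (rad/s): [2.57, 2.57, 3.14, 3.14, 3.14, 3.14, 3.14].

INTERFACE

Orientations are given as [roll, pitch, yaw] about the fixed x, y, z axes, in that order (R = Rz(yaw) Ry(pitch) Rx(roll)).
In Python, from cell import ctrl gives the robot as it stands. The module is installed in compiled form; this text tells all that it offers.
- The arm moves only by the tool step_arm, never from a script. Its argument "commands" is one flat list of numbers, 7 for each row, row after row: the shift along the tool's x, y, z in cm, then the turn, a rotation vector about the tool's x, y, z in rad, then the opening, from 0 (shut) to 1 (fully open). A call has 1 to 10 rows; each row is the pose to reach, as a shift and turn from the pose commanded when the call began, along the tool's axes at that moment; what a row does not reach only later rows make up. A row lasts 1/10 s, in which the tool goes at most 50 mm and 8.59 degrees, less where a joint would pass 70% of its speed; a pose out of reach is approached as far as the arm can. A call with a gripper value outside its range is refused whole. The fingers move at their own pace and stop on an object; the grip force is fixed at half the most. Time passes only in rows, so rows that repeat a pose let the fingers close. It gives the time, the measured TCP pose, the force, the opening and the grip force at its end, in the units of the state.
- ctrl.read_state(): the state, without advancing time (a new reading comes with each control period).
- ctrl.get_image(name): name is "scene" or "top" or "wrist"; returns a dict with "image" (400x640x3 uint8, red, green, blue), "range_z" (400x640 float32, mm along the optical axis (not along the pixel's ray), 0 where there is no reading), "vfov" (degrees; the focal length in pixels is half the picture's height over the tangent of half this angle, whatever the lens; pixels are square), "cx", "cy" (the principal point, pixels), "world_to_cam" (4x4, takes a point from world to camera coordinates). Camera axes: x right, y down, z forward; pixel columns grow to the right and rows downward; lengths in mm; the calibration is good to about 2 mm. A picture is of the moment at which its call begins.
- ctrl.finish_job(): hands the job in; it is judged then, once.
The state is a dict: "clock": time; "qpos": joint angles; "qd": joint speeds; "tau": joint torques, N m; "eef_pos": TCP position; "tool_rot": TCP orientation; "force": force on the tool from outside, world axes, zero at the start; "torque": the same for the moment, N m; "width": finger opening in mm; "gripper_force": force on a finger pad.
Only numpy, scipy, OpenCV 4.12 (cv2) and the standard library are available. Lean on these libraries where they do the work, as an engineer would, in place of code of your own. Each camera call takes 0.05 s, during which the arm holds its last target. There are 200 camera calls.

TASK

Three loose shield panels lie in an untidy pile on the bolted starter panel at the foot of the sloping lap board. Fan them up the slope like shingles, in the order they lie: the bottom one to the lowest pointer, the next to the middle one, the top one to the highest, each lapping over the panel below it, its left side close against the fence and its lower edge square in line with its pointer. Then swing the hold-down bar over so that it rests on the top panel; do not shift the pointers or disturb the tape roll, the driver and the climate display lying and standing round the board.

Things in the scene. Friction and masses are not known exactly. Their poses are not given: they have to be found in the camera images.
- board: Lap board fixed to the bench, climbing away from the robot. Origin: lower left corner of the bolted starter panel's top face, at the fence, 52 mm above the bench. Axes lean with the panels: x up their 10 deg slope, y left, square to the fence, z off the starter's face. Starter (95 x 150 x 8 mm): x 0 to 95, y -150 to 0; its top is z = 0. Fence's inner face: y = 0.
- deck_foot (a point): Middle of the front edge of the grey deck (305 x 235 mm) under the panels, board x -20, y -97 mm. The deck climbs at about 18 deg: its surface is at board z = -22 mm at x = 0 and rises 8 mm per 55 mm of x, up to x 280; y -215 to +20. A panel slid up keeps its board z; at 55 mm exposure its upper edge just meets the deck. Axes as the board.
- fence_end (a point): Top of the upper end of the side fence (aluminium bar, 12 mm thick, 40 mm high off the deck, from board x -20 to about 180 mm, running up along the deck at 18 deg). Axes as the board.
- panel_1: Bottom panel of the pile: flat, aluminium faces on a grey core, 95 mm up the slope (x) x 150 wide (y) x 8 thick (z), 0.1 kg; friction holds it. Origin: centre of its underside. Starts at board z = 0 mm, lower edge at x -8 to 36, left edge 3 to 34 mm off the fence, turned up to 8 deg. Belongs at pointer 1, at the same board z.
- panel_2: Middle panel of the pile: flat, aluminium faces on a grey core, 95 mm up the slope (x) x 150 wide (y) x 8 thick (z), 0.1 kg; friction holds it. Origin: centre of its underside. Starts at board z = 8 mm, lower edge at x -8 to 36, left edge 3 to 34 mm off the fence, turned up to 8 deg. Belongs at pointer 2, at the same board z.
- panel_3: Top panel of the pile: flat, aluminium faces on a grey core, 95 mm up the slope (x) x 150 wide (y) x 8 thick (z), 0.1 kg; friction holds it. Origin: centre of its underside. Starts at board z = 16 mm, lower edge at x -8 to 36, left edge 3 to 34 mm off the fence, turned up to 8 deg. Belongs at pointer 3, at the same board z.
- edge_1_left (a point): left end of panel_1's lower (downhill) edge, at half thickness. Axes as the panel.
- edge_1_right (a point): right end of panel_1's lower (downhill) edge, at half thickness. Axes as the panel.
- edge_2_left (a point): left end of panel_2's lower (downhill) edge, at half thickness. Axes as the panel.
- edge_2_right (a point): right end of panel_2's lower (downhill) edge, at half thickness. Axes as the panel.
- edge_3_left (a point): left end of panel_3's lower (downhill) edge, at half thickness. Axes as the panel.
- edge_3_right (a point): right end of panel_3's lower (downhill) edge, at half thickness. Axes as the panel.
- mark_1 (a point): Pointer 1 (lowest): black blade line down the fence's inner face, on a steel slide that tops the fence by 8 mm and shifts at 4 N. Point: on that face, 18 mm off the deck, where the panel's lower edge belongs. x up along the fence (18 deg), y left, z off the deck: edge wanted at x = 0, fence at y = 0. Nominally 55 mm apart, each set up to 6 mm off.
- mark_2 (a point): Pointer 2 (middle): black blade line down the fence's inner face, on a steel slide that tops the fence by 8 mm and shifts at 4 N. Point: on that face, 18 mm off the deck, where the panel's lower edge belongs. x up along the fence (18 deg), y left, z off the deck: edge wanted at x = 0, fence at y = 0. Nominally 55 mm apart, each set up to 6 mm off.
- mark_3 (a point): Pointer 3 (highest): black blade line down the fence's inner face, on a steel slide that tops the fence by 8 mm and shifts at 4 N. Point: on that face, 18 mm off the deck, where the panel's lower edge belongs. x up along the fence (18 deg), y left, z off the deck: edge wanted at x = 0, fence at y = 0. Nominally 55 mm apart, each set up to 6 mm off.
- hold_down (a joint): Hinge of the hold-down bar, rad: 0 = lying on the top panel at its pointer; 1.57 = standing square off the deck; starts at 1.25 (leaning in over the board, in a gripper's way) to 1.95 (leaning out over the fence; stop at 2.05). Slightly stiff and damped: it stays where left above 1.2 and gently sinks shut by itself from below 0.95.
- bar_pivot (a point): Pivot of the hold-down bar, 12 mm left of the fence's inner face, 21 mm beyond its upper end, 28 mm off the deck; axis along the fence's slope (18 deg).
- bar_tip (a point): Centre of the black grip roller (18 mm thick, 20 mm long) at the free end of the hold-down bar, 168 mm from its pivot; the bar is 16 mm wide (along the fence) and 8 mm thick, with two rubber pads on its underside.
- kapton_roll: Roll of amber tape lying flat, 68 mm across, 12 mm high. Leave alone. Origin: centre of its underside.
- torque_driver: Blue-handled torque screwdriver lying on the bench, 186 mm long (y), 30 mm thick. Leave alone. Origin: centre of its underside.
- thermo_hygrometer: Small black-faced room-climate display standing on the bench, 53 x 66 x 75 mm tall. Leave alone. Origin: centre of its underside.

How it is judged (in metres and radians):
At the end, for the whole second after the job is handed in: Each panel's lower edge is, at both ends, within 5 mm of its pointer's line along the fence, its left lower corner within 6 mm of the fence; the panels lie still, lapped in order, each on the one below (4 mm, 0.06 rad); the hold-down lies on the top panel (0.05 rad) (x of edge_1_left in the frame of mark_1 between -0.005 and 0.005 m and x of edge_1_right in the frame of mark_1 between -0.005 and 0.005 m and y of edge_1_left in the frame of mark_1 above -0.006 m and z of panel_1 in the frame of board between -0.004 and 0.004 m and angle between the z axis of each of panel_1, panel_2, panel_3 and the z axis of board, either way round below 0.06 rad and linear speed of each of panel_1, panel_2, panel_3 below 0.01 m/s and x of edge_2_left in the frame of mark_2 between -0.005 and 0.005 m and x of edge_2_right in the frame of mark_2 between -0.005 and 0.005 m and y of edge_2_left in the frame of mark_2 above -0.006 m and z of panel_2 in the frame of board between 0.004 and 0.012 m and x of edge_3_left in the frame of mark_3 between -0.005 and 0.005 m and x of edge_3_right in the frame of mark_3 between -0.005 and 0.005 m and y of edge_3_left in the frame of mark_3 above -0.006 m and z of panel_3 in the frame of board between 0.012 and 0.02 m and value of joint hold_down between -0.05 and 0.05 rad); the robot touches nothing.
It fails at once if a pointer shifted by more than 4 mm (distance of any of mark_1, mark_2, mark_3 from where it was at the start of the episode above 0.004 m).
It fails at once if the tape roll moved by more than 20 mm (distance of kapton_roll from where it was at the start of the episode above 0.02 m).
It fails at once if the driver moved by more than 20 mm (distance of torque_driver from where it was at the start of the episode above 0.02 m).
It fails at once if the climate display moved by more than 20 mm (distance of thermo_hygrometer from where it was at the start of the episode above 0.02 m).
It also fails if it takes over 64 s, if anything falls off the work surface, if the arm or the gripper's body presses on something with over 40 N, if the wrist force passes 120 N, or if a joint passes its speed limit or range.

## Working session

There is one attempt and no reset: what is moved stays moved. The work goes in short steps, Python scripts to look and compute and a tool call to move; the robot and the scene stay as the last step left them, time stands still between calls to the robot, and variables do not carry over. Pictures are saved under pics/ and viewed, at most 15 in all, crops included, and the job is handed in when it is done.

Besides the shell and the picture viewer there is one more tool, called after "Call:" as a command line: name --argument value ..., lists and objects as JSON in quotes. step_arm: Moves the arm, as the interface text tells. Its arguments: {"type":"object","properties":{"commands":{"type":"array"}},"required":["commands"]}

```bash
ls; mkdir -p pics; cat > h.py <<'E'
import numpy as np, cv2
from cell import ctrl
from scipy.spatial.transform import Rotation as R
def grab(n):
    d=ctrl.get_image(n); d['f']=200/np.tan(np.radians(d['vfov'])/2); return d
def save(d,name): cv2.imwrite('pics/'+name,d['image'][:,:,::-1])
def cloud(d):
    v,u=np.mgrid[:400,:640]; z=d['range_z']
    P=np.stack([(u-d['cx'])/d['f']*z,(v-d['cy'])/d['f']*z,z,np.ones_like(z)],-1)
    W=P@np.linalg.inv(d['world_to_cam']).T
    W=W[...,:3]; W[z==0]=np.nan; return W
def proj(d,p):
    c=d['world_to_cam']@np.r_[p,1]; return np.array([d['cx']+d['f']*c[0]/c[2], d['cy']+d['f']*c[1]/c[2]])
E
python3 - <<'E'
from h import *
import pickle
s=ctrl.read_state(); print({k:np.round(v,3) for k,v in s.items()})
D={}
for n in ['scene','top','wrist']:
    d=grab(n); D[n]=d; save(d,n+'0.png'); C=np.linalg.inv(d['world_to_cam']); print(n,d['vfov'],C[:3,3].round(0),C[:3,2].round(2),(d['range_z']>0).mean())
pickle.dump(D,open('d0.pkl','wb'))
cv2.imwrite('pics/two0.png',np.vstack([cv2.resize(D[n]['image'][:,:,::-1],(480,300)) for n in ['scene','wrist']]))
E
```

```text
pics
{'clock': np.float64(0.0), 'qpos': array([-1.343,  0.629,  0.038,  1.518, -0.027,  0.996, -0.02 ]), 'qd': array([-0.   , -0.001,  0.002,  0.   ,  0.001,  0.001,  0.003]), 'tau': array([ 0.0000e+00, -5.6340e+01,  1.2270e+00, -1.9344e+01,  1.1000e-02,
        1.0000e-02, -0.0000e+00]), 'eef_pos': array([188.022, 621.552, 230.398]), 'tool_rot': array([-3.14 ,  0.   ,  2.848]), 'force': array([-1.199,  0.365, -0.241]), 'torque': array([ 0.002, -0.009, -0.041]), 'gripper_force': np.float64(0.0), 'width': np.float64(85.379)}
scene 54.448136208446094 [ 182. -628.  509.] [ 0.41  0.8  -0.43] 0.99590625
top 50.00623504818922 [ 470.  147. 1094.] [ 0.08  0.01 -1.  ] 0.9958828125
wrist 67.11012630497974 [116. 644. 373.] [ 0.28 -0.09 -0.96] 0.9961171875
```

View pics/top0.png

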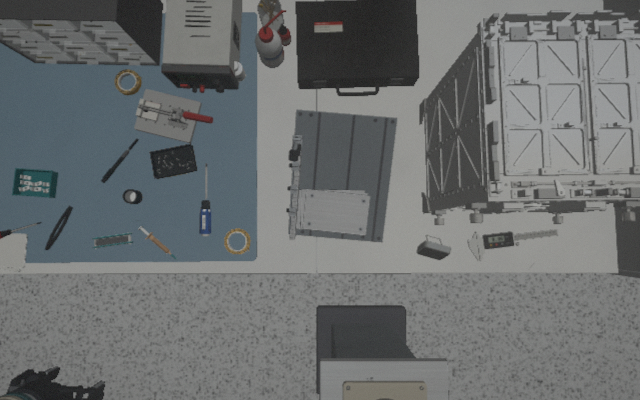

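View pics/two0.png

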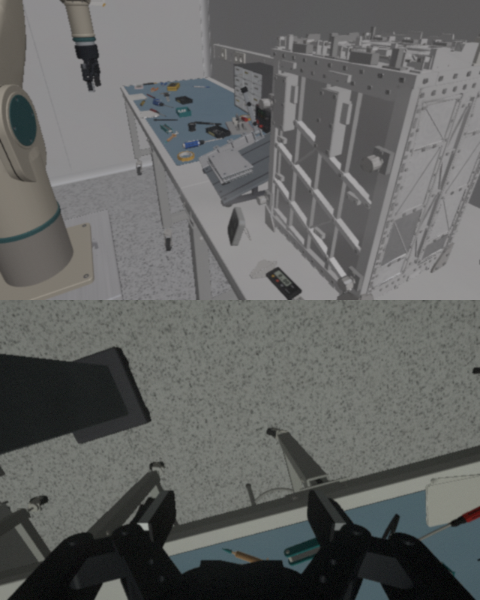

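The top view shows the grey deck between corners (297,111), (397,118), (382,242) and (292,236). The fence is along col ≈295, the panel pile is at (300–370, 190–235), and the bar stands near (294,150). The scene view shows the display in front of the board, at the right. Next I'll fit the board frame.

```bash
python3 - <<'E'
from h import *
import pickle
D=pickle.load(open('d0.pkl','rb')); d=D['top']; W=cloud(d)
P=W[125:180,310:380].reshape(-1,3)
c=np.median(P,0)
for _ in range(5):
    n=np.linalg.svd(P-P.mean(0),full_matrices=False)[2][2]; n*=np.sign(n[2]); r=(P-P.mean(0))@n; P=P[abs(r)<max(2,2*np.std(r))]
c=P.mean(0); print('deck',c.round(1),n.round(4),'tilt',np.degrees(np.arccos(n[2])),'head',np.degrees(np.arctan2(-n[1],-n[0])))
h=(W-c)@n
X=np.array([-n[0],-n[1],0]);X/=np.linalg.norm(X)
# use heading from deck; deck axes: u up slope, v left
u=X-n*(X@n);u/=np.linalg.norm(u); v=np.cross(n,u)
a=(W-c)@u; b=(W-c)@v
# deck edges
m=(abs(h)<3)
m[:, :280]=0; m[:,420:]=0; m[:100]=0; m[250:]=0
print('a range',np.percentile(a[m],[0.1,1,99,99.9]),'b',np.percentile(b[m],[.1,1,99,99.9]))
hh=h.copy(); 
for r in range(100,250,6):
    print(r,' '.join('%4d'%x if abs(x)<400 else '   .' for x in h[r,284:312]))
E
python3 - <<'E'
import cv2
im=cv2.imread('pics/top0.png')[95:250,270:410]
cv2.imwrite('pics/c1.png',cv2.resize(im,None,fx=3.8,fy=3.8,interpolation=cv2.INTER_CUBIC))
E
```

```text
Traceback (most recent call last):
numpy.linalg.LinAlgError: SVD did not converge
```

View pics/c1.png

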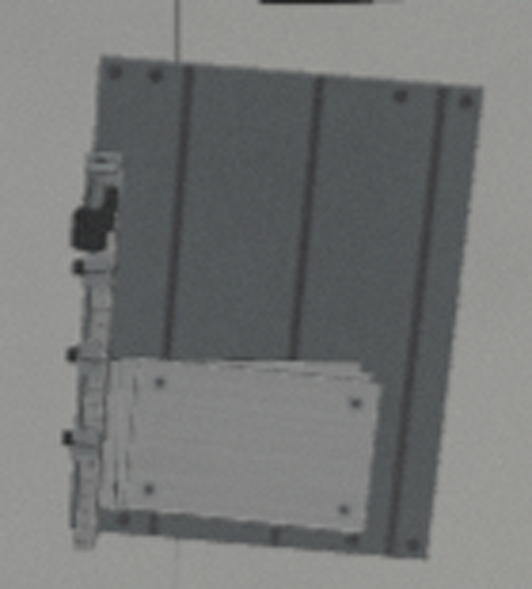

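The crop shows the pointers on the fence at crop rows 267, 355 and 438. The black roller is at (92,228), with the bar standing nearly upright, and the top panel spans crop (125–378, 360–530).

```bash
cat > fit.py <<'E'
from h import *
import pickle
D=pickle.load(open('d0.pkl','rb')); d=D['top']; W=cloud(d)
P=W[125:180,310:380].reshape(-1,3); P=P[~np.isnan(P).any(1)]
for _ in range(6):
    n=np.linalg.svd(P-P.mean(0),full_matrices=False)[2][2]; n*=np.sign(n[2]); r=(P-P.mean(0))@n; P=P[abs(r)<max(2,2*np.std(r))]
c=P.mean(0)
X=np.array([-n[0],-n[1],0]);X/=np.linalg.norm(X)
u=X-n*(X@n);u/=np.linalg.norm(u); v=np.cross(n,u)
h=(W-c)@n; a=(W-c)@u; b=(W-c)@v
E
python3 - <<'E'
from fit import *
print('deck',c.round(1),n.round(4),'tilt',np.degrees(np.arccos(n[2])),'head',np.degrees(np.arctan2(-n[1],-n[0])),'res',((P-c)@n).std(),len(P))
m=(abs(h)<3); m[:, :280]=0; m[:,420:]=0; m[:100]=0; m[250:]=0
print('a',np.percentile(a[m],[0.1,1,99,99.9]),'b',np.percentile(b[m],[.1,1,99,99.9]))
for r in range(110,246,6):
    print(r,' '.join('%4d'%x if abs(x)<400 else '   .' for x in h[r,284:312]))
# deck edge lines by colour via right and far edges
g=d['image'].astype(int).sum(2)
E
```

```text
deck [658.4  97.3  91. ] [-0.3142  0.0271  0.949 ] tilt 18.385593464738303 head -4.925944901716197 res 1.3562715915140087 3321
a [-214.34409003 -211.7098045    88.49365542   90.12371495] b [-111.76270348 -110.0133491   120.09238186  122.95160421]
110 -125 -122 -123 -123 -125 -122 -124 -121 -126 -120 -122 -123    0    1    0    0    0    0    0   -1   -1    1   -1   -2   -3 -122 -122 -124
116 -113 -116 -119 -120 -118 -120 -118 -118 -117 -117 -118 -118    1   -1    0    0   -2    0    4    0    0   -2    1   -1    3    0    2   -2
122 -109 -112 -110 -111 -115 -112 -110 -113 -112 -111 -114    0    0   -1    0   -2   -1    1   -2    0    0   -1    1    0    3   -1    1    3
128 -106 -103 -105 -109 -112 -106 -104 -107 -110 -111 -110    0   -2   -1    0   -1    1    0    0   -1    1   -1    .    0   -2   -2    1    0
134 -102 -102 -100 -104 -102  -98 -103 -104 -102 -104   -2   -3   -1    1    .    0    2   -2    1   -3   -1    0    0   -1   -1   -1   -1   -2
140  -98  -96  -97  -98  -97 -101  -98  -97  -96   26   22   32   30   36   32   36    0    3    0   -1   -2    0   -2   -1    1   -1
[... 1758 characters left out ...]
 -35  -34    1    0   40   37   40   37   39   17   19   21   20   18   31   34   38   44   40   40   38   42   44   41   38
224  -29  -31  -28  -29  -32   -2   43   40   36   38   38   39   19   17   20   19   22   35   37   43   42   45   43   42   42   42   46   43
230  -26  -28  -22  -25   -2    1   40   42   42   37   39   23    0   -1   -1    0    3    1    0    0   -2    1    2   -1   -2    6    0    1
236  -23  -21  -17  -22  -18  -18   36   39   37   39   39  -17  -24  -18  -19  -21  -21  -22  -20  -21  -22  -21  -20  -21  -18  -18  -24  -22
242  -12  -13  -13  -15  -19  -15  -16  -17  -16  -18  -12  -13  -20  -17  -18  -17  -15  -16  -15  -16  -13  -17  -17  -13  -18  -17  -13  -16
```

```bash
python3 - <<'E'
from fit import *
reg=np.zeros(h.shape,bool); reg[130:242,282:305]=1
pts=[];out=[]
for r in range(166,240):
    k=[x for x in range(286,302) if 33<h[r,x]<44]
    if k: 
        pts.append((a[r,k[-1]]+0, (b[r,k[-1]]+(b[r,k[-1]+1] if abs(h[r,k[-1]+1])<33 else b[r,k[-1]]-2))/2))
pts=np.array(pts)
A=pts
for _ in range(4):
    p=np.polyfit(A[:,0],A[:,1],1); r=A[:,1]-np.polyval(p,A[:,0]); A=A[abs(r)<max(1.5,1.5*r.std())]
print('inner edge fit',p,'angle',np.degrees(np.arctan(p[0])),len(A),r.std())
m=reg&(h>33)&(h<44); print('fence a range',np.percentile(a[m],[.5,2,98,99.5]))
m=reg&(h>190)&(h<215); m[:, :288]=0
print('roller',a[m].mean(),b[m].mean(),h[m].mean(), 'world',W[m].mean(0), 'ext',np.ptp(a[m]),np.ptp(b[m]))
# deck sides fit with -b edge
for nm,sel in (('right',-1),('left',0)):
    q=[]
    for r in range(120,178):
        k=[x for x in range(284,410) if abs(h[r,x])<4]
        if k: q.append((a[r,k[sel]],b[r,k[sel]]))
    q=np.array(q); pp=np.polyfit(q[:,0],q[:,1],1); print(nm,pp, np.median(q[:,1]))
# panel top: heights above deck in board
m=np.zeros(h.shape,bool); m[195:222,315:360]=1
Q=W[m]; Q=Q[~np.isnan(Q).any(1)]; nn=np.linalg.svd(Q-Q.mean(0),full_matrices=False)[2][2]; nn*=np.sign(nn[2]); print('panel normal',nn, np.degrees(np.arccos(nn[2])))
E
```

```text
inner edge fit [-5.59279542e-03  1.03132383e+02] angle -0.3204402319781028 60 0.3888464598675044
fence a range [-212.2418809  -208.88965766   25.95140061   27.84696148]
roller 13.424451669306753 104.53163747978358 202.22941638345762 world [616.56779728 205.79092555 287.09605118] ext 19.583558386895962 17.70192489735163
right [-5.18374979e-03 -1.10677986e+02] -110.83271404646023
left [8.35525622e-02 1.10728358e+02] 104.47745568510302
panel normal [-0.17467324  0.01484905  0.98451448] 10.096306908167396
```

```bash
cat >> h.py <<'E'
# board frame
n0=np.array([-0.3142,0.0271,0.949]); c0=np.array([658.4,97.3,91.0]); hd=np.radians(-5.25)
Xh=np.array([np.cos(hd),np.sin(hd),0]); Zw=np.array([0,0,1.])
def fr(t): t=np.radians(t); x=Xh*np.cos(t)+Zw*np.sin(t); y=np.array([-Xh[1],Xh[0],0]); return np.stack([x,y,np.cross(x,y)],1)
RB=fr(10); RD=fr(18.28)
uu=np.array([-n0[0],-n0[1],0]);uu/=np.linalg.norm(uu); uu=uu-n0*(uu@n0);uu/=np.linalg.norm(uu); vv=np.cross(n0,uu)
OB=c0-192.3*uu+104.2*vv+22*RB[:,2]
def b2w(p): return OB+RB@np.asarray(p,float)
def w2b(p): return (np.asarray(p)-OB)@RB
RT=np.stack([-RB[:,0],RB[:,1],-RB[:,2]],1)
def delta(pw,Rt=RT):
    s=ctrl.read_state(); R0=R.from_euler('xyz',s['tool_rot']).as_matrix()
    d=R0.T@(np.asarray(pw)-s['eef_pos'])/10; rv=R.from_matrix(R0.T@Rt).as_rotvec()
    print('delta cm',d.round(2).tolist(),'rot',rv.round(3).tolist(),'| tcp board',w2b(s['eef_pos']).round(1),'t',round(float(s['clock']),2),'F',np.round(s['force'],1),'q',np.round(s['qpos'],2)); return d,rv
E
python3 - <<'E'
from h import *
print(OB.round(1))
delta(b2w([60,-90,150]))
from fit import W
B=(W-OB)@RB; Dk=(W-(OB-22*RB[:,2]))@RD
hh=Dk[...,2]; m=np.zeros(hh.shape,bool); m[160:222,284:303]=1
m&=(hh>44.5)&(hh<55)
lab,l=cv2.connectedComponents(m.astype(np.uint8))[:2]
for i in range(1,lab):
    q=Dk[l==i]
    if len(q)>3: print(len(q),q.mean(0).round(1),q.min(0).round(1),q.max(0).round(1))
E
```

```text
[481.7 217.1  52. ]
delta cm [-44.87, -38.37, 2.1] rot [-0.019, -0.174, -0.202] | tcp board [-293.5  376.   233.1] t 0.15 F [ 0.3 -0.4  0.5] q [-1.34  0.63  0.04  1.52 -0.03  1.   -0.02]
59 [158.1   9.   48. ] [147.8   1.4  44.6] [167.9  16.9  51.9]
63 [103.7   9.1  47.5] [93.2  1.4 44.6] [113.3  16.7  51.3]
52 [49.8  9.3 47.5] [40.1  1.3 44.6] [59.4 16.7 52.1]
```

Call:
step_arm --commands '[-45, -38, 1, 0, -0.17, -0.2, 1, -45, -38, 1, 0, -0.17, -0.2, 1, -45, -38, 1, 0, -0.17, -0.2, 1, -45, -38, 1, 0, -0.17, -0.2, 1, -45, -38, 1, 0, -0.17, -0.2, 1, -45, -38, 1, 0, -0.17, -0.2, 1, -45, -38, 1, 0, -0.17, -0.2, 1, -45, -38, 1, 0, -0.17, -0.2, 1, -45, -38, 1, 0, -0.17, -0.2, 1, -45, -38, 1, 0, -0.17, -0.2, 1]'

```text
clock: 1.15
eef_pos: [461.1, 201.1, 222.8]
tool_rot: [-3.125, 0.169, 3.05]
force: [1.0, 0.7, -0.3]
width: 85.2
gripper_force: 0.0
```

```bash
python3 - <<'E'
from h import *
delta(b2w([70,-85,150]))
E
```

```text
delta cm [-5.93, -6.68, 2.23] rot [-0.017, -0.006, 0.0] | tcp board [ 10.8 -17.9 171.5] t 1.15 F [ 1.   0.7 -0.3] q [-0.61  0.38  0.09  2.06  0.14  0.59  0.83]
```

Call:
step_arm --commands '[-6, -6.7, 2.2, -0.017, -0.006, 0, 1, -6, -6.7, 2.2, -0.017, -0.006, 0, 1, -6, -6.7, 2.2, -0.017, -0.006, 0, 1, -6, -6.7, 2.2, -0.017, -0.006, 0, 1, -6, -6.7, 2.2, -0.017, -0.006, 0, 1]'

```text
clock: 1.65
eef_pos: [515.8, 131.4, 212.2]
tool_rot: [3.141, 0.174, 3.052]
force: [-0.4, 0.9, 0.2]
width: 85.1
gripper_force: 0.0
```

```bash
python3 - <<'E'
from h import *
import pickle
delta(b2w([70,-85,150]))
d=grab('wrist'); pickle.dump(d,open('w1.pkl','wb')); save(d,'w1.png')
E
```

```text
delta cm [-0.1, -0.27, 0.05] rot [0.001, -0.001, 0.002] | tcp board [ 68.9 -82.3 150.5] t 1.65 F [-0.4  0.9  0.2] q [-0.39  0.42  0.05  2.02  0.1   0.55  1.06]
```

View pics/w1.png

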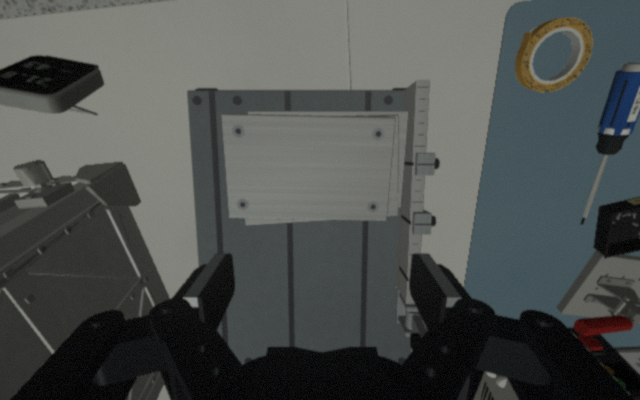

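The wrist view looks uphill, with downhill at the top of the picture. The pile spans cols 222–405 and rows 112–222. The blade lines meet the fence's inner face at about (406,163), (405,219) and (402,270). The display is at (50,80).

```bash
cat > marks.py <<'E'
from h import *
import pickle,sys
def rect(d,y=0.0,xs=np.arange(30,180,.5),zs=np.arange(6,40,.5)):
    O=OB-22*RB[:,2]
    X,Z=np.meshgrid(xs,zs); P=O+X[...,None]*RD[:,0]+y*RD[:,1]+Z[...,None]*RD[:,2]
    c=P@d['world_to_cam'][:3,:3].T+d['world_to_cam'][:3,3]
    u=d['cx']+d['f']*c[...,0]/c[...,2]; v=d['cy']+d['f']*c[...,1]/c[...,2]
    return cv2.remap(cv2.cvtColor(d['image'],cv2.COLOR_RGB2GRAY),u.astype(np.float32),v.astype(np.float32),cv2.INTER_LINEAR)
E
python3 - <<'E'
from marks import *
d=pickle.load(open('w1.pkl','rb'))
r=rect(d); xs=np.arange(30,180,.5)
out=[cv2.resize(r[::-1],None,fx=2.6,fy=2.6,interpolation=cv2.INTER_LINEAR)]
im=cv2.cvtColor(d['image'],cv2.COLOR_RGB2GRAY)[140:290,360:440]
z=cv2.resize(im.T,None,fx=4.8,fy=4.0); out.append(cv2.resize(z,(out[0].shape[1],320)))
cv2.imwrite('pics/r1.png',np.vstack(out)); print(np.vstack(out).shape)
for lo,hi in((8,14),(14,20),(20,28),(28,36)):
    p=r[int((lo-6)*2):int((hi-6)*2)].mean(0); p=p-np.median(p); k=np.argsort(p)[:14]; print(lo,sorted((xs[i],int(p[i])) for i in k))
W=cloud(d); Q=W[60:90,20:80].reshape(-1,3); Q=Q[Q[:,2]>20]; B=w2b(Q); print('display board',B.min(0),B.max(0))
E
```

```text
(497, 780)
8 [(np.float64(101.5), -22), (np.float64(102.0), -27), (np.float64(102.5), -30), (np.float64(103.0), -30), (np.float64(103.5), -27), (np.float64(104.0), -22), (np.float64(156.5), -21), (np.float64(157.0), -25), (np.float64(157.5), -28), (np.float64(158.0), -30), (np.float64(158.5), -30), (np.float64(159.0), -28), (np.float64(159.5), -25), (np.float64(160.0), -21)]
14 [(np.float64(47.5), -31), (np.float64(48.0), -35), (np.float64(48.5), -35), (np.float64(49.0), -29), (np.float64(101.5), -31), (np.float64(102.0), -37), (np.float64(102.5), -39), (np.float64(103.0), -36), (np.float64(103.5), -31), (np.float64(157.0), -33), (np.float64(157.5), -35), (np.float64(158.0), -35), (np.float64(158.5), -34), (np.float64(159.0), -31)]
20 [(np.float64(47.5), -35), (np.float64(48.0), -42), (np.float64(48.5), -39), (np.float64(49.0), -32), (np.float64(101.5), -32), (np.float64(102.0), -37), (np.float64(102.5), -39), (np.float64(103.0), -38), (np.float64(103.5), -32), (np.float64(157.0), -34), (np.float64(157.5), -37), (np.float64(158.0), -38), (np.float64(158.5), -37), (np.float64(159.0), -33)]
28 [(np.float64(47.5), -35), (np.float64(48.0), -39), (np.float64(48.5), -38), (np.float64(49.0), -33), (np.float64(101.5), -32), (np.float64(102.0), -40), (np.float64(102.5), -43), (np.float64(103.0), -40), (np.float64(103.5), -34), (np.float64(157.0), -34), (np.float64(157.5), -38), (np.float64(158.0), -39), (np.float64(158.5), -38), (np.float64(159.0), -35)]
display board [ -49.21775784 -366.54855126  -24.86167218] [ -20.49345458 -305.92854932   25.57299569]
```

View pics/r1.png

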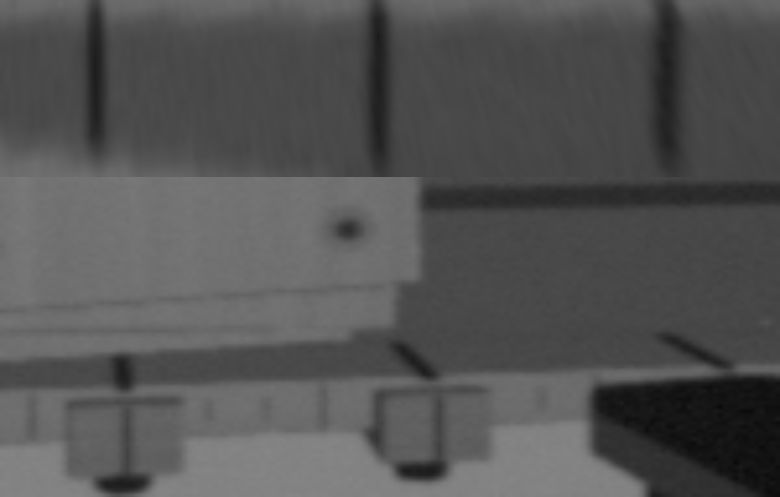

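The pointers are clear, at deck x 48.3, 102.5 and 158.0. That puts the lower edges at board x 45.0, 98.6 and 153.6. First I'll square the pile laterally, with the fingers shut, from its right side.

```bash
python3 - <<'E'
from h import *
delta(b2w([65,-228,50])); delta(b2w([65,-228,-1]))
E
```

```text
delta cm [0.42, -14.62, 10.05] rot [0.001, -0.0, 0.003] | tcp board [ 68.9 -81.9 150.6] t 1.7 F [0.3 0.2 0.6] q [-0.39  0.42  0.05  2.02  0.1   0.55  1.06]
delta cm [0.42, -14.62, 15.15] rot [0.001, -0.0, 0.003] | tcp board [ 68.9 -81.9 150.6] t 1.7 F [0.3 0.2 0.6] q [-0.39  0.42  0.05  2.02  0.1   0.55  1.06]
```

Call:
step_arm --commands '[0.4, -14.6, 3, 0, 0, 0.003, 0, 0.4, -14.6, 5, 0, 0, 0.003, 0, 0.4, -14.6, 7, 0, 0, 0.003, 0, 0.4, -14.6, 11, 0, 0, 0.003, 0, 0.4, -14.6, 14, 0, 0, 0.003, 0, 0.4, -14.6, 15.1, 0, 0, 0.003, 0, 0.4, -14.6, 15.1, 0, 0, 0.003, 0, 0.4, -14.6, 15.1, 0, 0, 0.003, 0]'

```text
clock: 2.5
eef_pos: [525.1, -15.4, 61.7]
tool_rot: [3.14, 0.173, 3.05]
force: [0.4, -0.4, -0.4]
width: 0.2
gripper_force: 0.0
```

```bash
python3 - <<'E'
from h import *
delta(b2w([65,-165,-1])); print(ctrl.read_state()['width'])
d=grab('wrist'); save(d,'w2.png')
E
```

```text
delta cm [0.01, 6.26, -0.06] rot [0.002, -0.001, 0.0] | tcp board [  65.1 -227.6   -1.7] t 2.5 F [ 0.4 -0.4 -0.4] q [ 0.15  0.69 -0.27  2.16  0.96  0.24  0.5 ]
0.1716076326984927
```

View pics/w2.png

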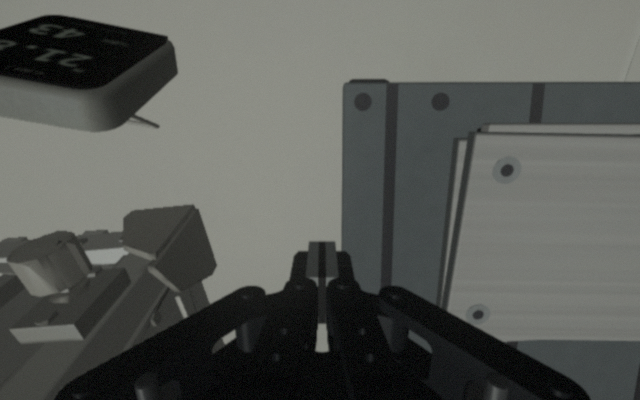

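The shut fingertip is at (322,245), on the deck right of the pile, and the panels' right edges are at cols 440–475. I'll push left towards the fence.

Call:
step_arm --commands '[0, 0.8, 0, 0, 0, 0, 0, 0, 1.6, 0, 0, 0, 0, 0, 0, 2.4, 0, 0, 0, 0, 0, 0, 3.2, 0, 0, 0, 0, 0, 0, 3.9, 0, 0, 0, 0, 0, 0, 4.5, 0, 0, 0, 0, 0, 0, 5.0, 0, 0, 0, 0, 0, 0, 5.5, 0, 0, 0, 0, 0, 0, 5.8, 0, 0, 0, 0, 0, 0, 6.0, 0, 0, 0, 0, 0]'

```text
clock: 3.55
eef_pos: [530.6, 40.3, 62.8]
tool_rot: [-3.139, 0.174, 3.045]
force: [-1.1, -5.7, 2.6]
width: 0.4
gripper_force: 2.9
```

```bash
python3 - <<'E'
from h import *
delta(b2w([65,-165,-1]))
d=grab('wrist'); save(d,'w3.png')
E
```

```text
delta cm [0.07, 0.66, 0.04] rot [-0.004, -0.001, -0.005] | tcp board [  65.7 -171.6   -0.6] t 3.55 F [-1.1 -5.7  2.6] q [ 0.01  0.69 -0.25  2.14  0.92  0.26  0.42]
```

View pics/w3.png

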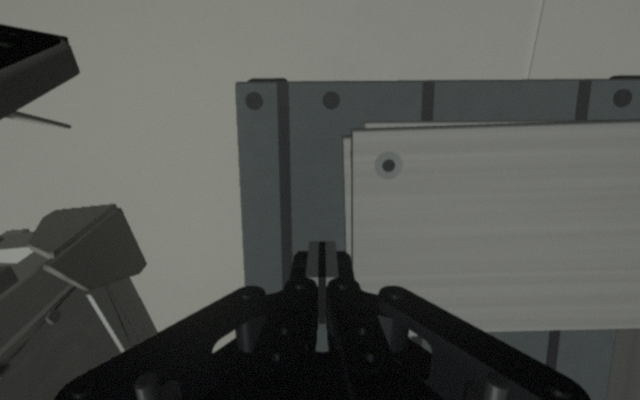

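The fingertip is against the pile's right edges, at cols 345–352, and the force has risen to 5.7 N. I'll back off and look from above.

Call:
step_arm --commands '[0, 0.2, 0, 0, 0, 0, 0, 0, 0.4, 0, 0, 0, 0, 0]'

```text
clock: 3.8
eef_pos: [531.0, 44.2, 62.9]
tool_rot: [-3.139, 0.174, 3.045]
force: [-2.2, -4.3, 2.2]
width: -0.3
gripper_force: 2.5
```

Call:
step_arm --commands '[0, -1, 0, 0, 0, 0, 0, 0, -2.5, 0, 0, 0, 0, 0, 1, -2.5, -5, 0, 0, 0, 0, 2, -1, -10, 0, 0, 0, 1, 3, 3, -15, 0, 0, 0, 1, 3.5, 7, -15, 0, 0, 0, 1, 3.5, 9, -15, 0, 0, 0, 1, 3.5, 9, -15, 0, 0, 0, 1, 3.5, 9, -15, 0, 0, 0, 1]'

```text
clock: 4.7
eef_pos: [479.6, 141.5, 204.6]
tool_rot: [3.141, 0.175, 3.048]
force: [0.2, -1.0, -0.4]
width: 84.7
gripper_force: 0.0
```

```bash
python3 - <<'E'
from h import *
import pickle
delta(b2w([20,-75,2]))
d=grab('wrist'); pickle.dump(d,open('w4.pkl','wb')); save(d,'w4.png')
W=cloud(d); B=(W-OB)@RB
z=B[...,2]
# top-face boundary of each level
for k,zz in ((1,8),(2,16),(3,24)):
    m=(abs(z-zz)<3.0)&(B[...,0]>-15)&(B[...,0]<150)&(B[...,1]<3)&(B[...,1]>-200)
    q=B[m]; print(k,m.sum(), 'x',np.percentile(q[:,0],[1,99]).round(1),'y',np.percentile(q[:,1],[1,99]).round(1))
def row(k): return None
for xq in (30,50,70,90):
    for k in (0,):
        m=(abs(B[...,0]-xq)<1.5)&(B[...,1]>-190)&(B[...,1]<5); 
        q=B[m]; ys=np.round(q[:,1]); 
        print(xq,'right side',[(int(y),int(np.median(q[ys==y][:,2]))) for y in range(-162,-140,2) if (ys==y).any()],'left',[(int(y),int(np.median(q[ys==y][:,2]))) for y in range(-16,4,2) if (ys==y).any()])
E
```

```text
delta cm [1.13, 0.05, 14.74] rot [0.0, 0.0, -0.002] | tcp board [ 31.2 -75.5 149.4] t 4.7 F [ 0.2 -1.  -0.4] q [ 0.05  0.44 -0.62  2.09  0.63  0.62  0.47]
1 110 x [-14.1 148.9] y [-1.9 -0.8]
2 510 x [-14.6 145.4] y [-147.5    2.6]
3 15996 x [-5.9 90.6] y [-152.    -0.9]
30 right side [(-154, 23), (-152, 24), (-150, 24), (-148, 23), (-146, 24), (-144, 24), (-142, 218)] left [(-16, 216), (-14, 216), (-12, 217), (-10, 218), (-8, 24), (-6, 24), (-2, 13), (0, 23), (2, 24)]
50 right side [(-152, 24), (-150, 23), (-148, 24), (-146, 24), (-144, 25), (-142, 24)] left [(-16, 24), (-14, 24), (-12, 24), (-10, 24), (-8, 24), (-6, 24), (-4, 24), (-2, 20), (0, 26), (2, 33)]
70 right side [(-152, 23), (-150, 24), (-148, 24), (-146, 23), (-144, 23), (-142, 23)] left [(-16, 24), (-14, 24), (-12, 24), (-10, 24), (-8, 23), (-6, 24), (-4, 23), (-2, 25), (0, 29), (2, 29)]
90 right side [(-162, -7), (-150, 24), (-148, 24), (-146, 24), (-144, 23), (-142, 24)] left [(-16, 16), (-14, 16), (-6, 16), (-4, 17), (-2, 20), (0, 33), (2, 40)]
```

View pics/w4.png

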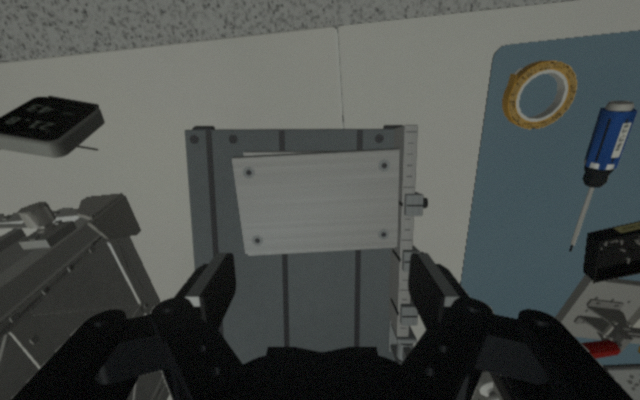

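The pile is flush along the fence, with the top panel's left edge at cols 385–400 and its lower edge turned slightly at row 150–158. Next I'll measure the open fingertips in the tool frame.

```bash
python3 - <<'E'
from h import *
import pickle
d=pickle.load(open('w4.pkl','rb')); W=cloud(d); s=ctrl.read_state()
R0=R.from_euler('xyz',s['tool_rot']).as_matrix(); T=(W-s['eef_pos'])@R0
for sgn in (1,-1):
    m=(T[...,2]>-60)&(T[...,2]<5)&(abs(T[...,0])<30)&(sgn*T[...,1]>35)&(sgn*T[...,1]<75)
    q=T[m]; print(m.sum(),'max z',np.percentile(q[:,2],[95,99,99.8]).round(1))
    for z0 in range(-50,-5,5):
        k=q[(q[:,2]>z0)&(q[:,2]<z0+5)]
        if len(k)>5: print(z0,'x',k[:,0].min().round(1),k[:,0].max().round(1),'y',k[:,1].min().round(1),k[:,1].max().round(1))
delta(b2w([-35,-75,25]))
B=(W-OB)@RB; m=(abs(B[...,2]-24)<3)&(B[...,0]<60)&(B[...,0]>-20)
for y in range(-145,0,20):
    k=m&(abs(B[...,1]-y)<2); print(y,B[k][:,0].min().round(1),end=' ')
E
```

```text
3374 max z [-18.6 -14.4 -13.4]
-50 x -3.9 11.8 y 42.9 55.2
-45 x -11.0 11.6 y 43.1 57.6
-40 x -11.5 11.7 y 42.9 57.6
-35 x -11.4 11.6 y 43.2 57.4
-30 x -11.4 11.7 y 43.1 57.1
-25 x -11.2 11.6 y 43.1 57.5
-20 x -11.6 11.4 y 43.1 55.3
-15 x -9.2 9.5 y 43.4 44.0
3395 max z [-18.4 -14.5 -13.2]
-50 x -3.2 11.7 y -54.0 -40.6
-45 x -11.0 11.7 y -54.6 -40.5
-40 x -11.2 11.8 y -55.4 -40.6
-35 x -11.2 11.6 y -54.8 -40.5
-30 x -11.9 11.5 y -55.1 -40.6
-25 x -11.2 11.5 y -54.5 -40.6
-20 x -11.0 11.5 y -53.2 -40.7
-15 x -9.7 9.3 y -41.5 -40.8
delta cm [6.61, 0.15, 12.41] rot [-0.001, -0.0, -0.004] | tcp board [ 31.1 -76.6 149. ] t 4.75 F [-0.1 -0.1 -0.5] q [ 0.05  0.44 -0.62  2.09  0.63  0.62  0.47]
-145 -2.0 -125 -2.7 -105 -4.0 -85 -5.0 -65 -6.0 -45 -6.9 -25 -7.7 -5 -8.5
```

Call:
step_arm --commands '[3, 0.1, 2, 0, 0, -0.004, 1, 6.6, 0.1, 5, 0, 0, -0.004, 1, 6.6, 0.1, 9, 0, 0, -0.004, 1, 6.6, 0.1, 12.4, 0, 0, -0.004, 1, 6.6, 0.1, 12.4, 0, 0, -0.004, 1, 6.6, 0.1, 12.4, 0, 0, -0.004, 1]'

```text
clock: 5.35
eef_pos: [435.6, 145.0, 69.4]
tool_rot: [-3.139, 0.171, 3.05]
force: [-0.8, 0.3, 0.8]
width: 85.6
gripper_force: 0.0
```

```bash
python3 - <<'E'
from h import *
delta(b2w([-35,-75,25]));delta(b2w([-35,-75,-12]))
E
```

```text
delta cm [-0.07, 0.11, -0.11] rot [-0.003, -0.003, 0.0] | tcp board [-35.7 -76.1  23.9] t 5.35 F [-0.8  0.3  0.8] q [-0.28  0.64 -0.24  2.31  1.31  0.24 -0.27]
delta cm [-0.08, 0.12, 3.59] rot [-0.003, -0.003, 0.0] | tcp board [-35.7 -76.1  23.9] t 5.35 F [-0.8  0.3  0.8] q [-0.28  0.64 -0.24  2.31  1.31  0.24 -0.27]
```

Call:
step_arm --commands '[0, 0.1, 1, 0, 0, 0, 1, 0, 0.1, 2, 0, 0, 0, 1, 0, 0.1, 3, 0, 0, 0, 1, 0, 0.1, 3.5, 0, 0, 0, 1, 0, 0.1, 3.5, 0, 0, 0, 1]'

```text
clock: 5.85
eef_pos: [442.9, 146.0, 36.5]
tool_rot: [-3.141, 0.174, 3.049]
force: [0.3, 0.0, 0.0]
width: 85.1
gripper_force: 0.0
```

```bash
python3 - <<'E'
from h import *
delta(b2w([45-11.2,-75,-12]))
E
```

```text
delta cm [-6.81, -0.05, 0.23] rot [-0.001, -0.0, -0.001] | tcp board [-34.3 -74.4  -9.7] t 5.85 F [0.3 0.  0. ] q [-0.27  0.72 -0.25  2.31  1.64  0.26 -0.6 ]
```

Call:
step_arm --commands '[-0.5, 0, 0.2, 0, 0, 0, 1, -1.2, 0, 0.2, 0, 0, 0, 1, -1.9, 0, 0.2, 0, 0, 0, 1, -2.6, 0, 0.2, 0, 0, 0, 1, -3.3, 0, 0.2, 0, 0, 0, 1, -4, 0, 0.2, 0, 0, 0, 1, -4.7, 0, 0.2, 0, 0, 0, 1, -5.4, 0, 0.2, 0, 0, 0, 1, -6, 0, 0.2, 0, 0, 0, 1, -6.3, 0, 0.2, 0, 0, 0, 1]'

```text
clock: 6.85
eef_pos: [504.4, 140.9, 46.1]
tool_rot: [3.141, 0.174, 3.049]
force: [-4.7, 0.4, 2.4]
width: 85.2
gripper_force: 2.1
```

```bash
cat >> marks.py <<'E'
def look(name):
    d=grab('wrist'); pickle.dump(d,open(name+'.pkl','wb')); save(d,name+'.png')
    r=rect(d); xs=np.arange(30,180,.5); p=r[int((20-6)*2):int((36-6)*2)].mean(0); print('dark cols',[ (x,int(v)) for x,v in zip(xs,p-np.median(p)) if v<-15][::2])
    B=(cloud(d)-OB)@RB; return d,B
E
python3 - <<'E'
from marks import *
delta(b2w([45-11.2,-75,-12]))
d,B=look('w5')
E
```

```text
delta cm [-0.57, -0.11, 0.11] rot [0.0, -0.001, -0.001] | tcp board [ 28.1 -73.9 -10.9] t 6.85 F [-4.7  0.4  2.4] q [-0.14  0.73 -0.35  2.15  1.2   0.33 -0.07]
dark cols []
```

View pics/w5.png

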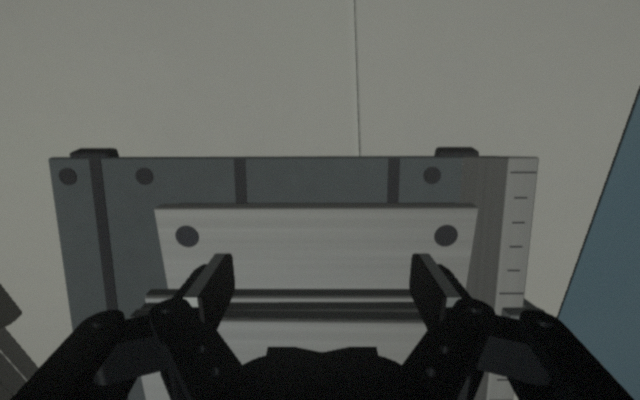

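The starter face is visible below. The pile's lower edge is a straight band at rows 290–318, held by both fingers. I'll push on the last 6 mm.

Call:
step_arm --commands '[-0.2, 0, 0.05, 0, 0, 0, 1, -0.4, 0, 0.05, 0, 0, 0, 1, -0.55, 0, 0.05, 0, 0, 0, 1, -0.55, 0, 0.05, 0, 0, 0, 1]'

```text
clock: 7.3
eef_pos: [510.3, 140.9, 46.1]
tool_rot: [-3.141, 0.175, 3.051]
force: [-4.9, 0.2, 2.6]
width: 85.4
gripper_force: 1.8
```

```bash
python3 - <<'E'
from marks import *
delta(b2w([45-11.2,-75,-12]))
E
```

```text
delta cm [0.0, -0.17, -0.0] rot [-0.0, 0.0, 0.001] | tcp board [ 33.8 -73.3 -12. ] t 7.3 F [-4.9  0.2  2.6] q [-0.13  0.74 -0.36  2.14  1.19  0.35 -0.04]
```

Call:
step_arm --commands '[1, 0, 0, 0, 0, 0, 1, 2, 0, -3, 0, 0, 0, 1, 2, -1, -8, 0, 0, 0, 1, 2, -1, -12, 0, 0, 0, 1, 2, -1, -12, 0, 0, 0, 1, 2, -1, -12, 0, 0, 0, 1]'

```text
clock: 7.9
eef_pos: [470.9, 134.6, 162.0]
tool_rot: [3.141, 0.179, 3.049]
force: [-0.3, -0.5, -0.5]
width: 85.4
gripper_force: 0.0
```

```bash
python3 - <<'E'
from marks import *
delta(b2w([33.8,-75,-4]))
d,B=look('w6')
z=B[...,2]
for y in range(-160,2,12):
    m=(abs(B[...,1]-y)<1.5)&(B[...,0]<130)&(B[...,0]>-15)
    q=B[m]; 
    print(y,{zz:(round(float(q[abs(q[:,2]-zz)<2.5][:,0].min()),1) if (abs(q[:,2]-zz)<2.5).sum()>2 else None) for zz in(0,8,16,24)}, 'x0max',round(float(q[abs(q[:,2])<2.5][:,0].max()),1) if (abs(q[:,2])<2.5).any() else None)
for x in (55,65,75):
    m=(abs(B[...,0]-x)<1.5)&(abs(z-24)<3); print(x,B[m][:,1].min(),B[m][:,1].max())
E
```

```text
delta cm [-1.74, 0.82, 11.3] rot [0.001, 0.004, -0.001] | tcp board [ 15.9 -83.2 108.9] t 7.9 F [-0.3 -0.5 -0.5] q [ 0.05  0.51 -0.63  2.17  0.83  0.54  0.27]
dark cols [(np.float64(49.0), -17), (np.float64(69.0), -16), (np.float64(70.0), -22), (np.float64(71.0), -23), (np.float64(72.0), -22), (np.float64(73.0), -23), (np.float64(74.0), -23), (np.float64(75.0), -21), (np.float64(76.0), -21), (np.float64(77.0), -23), (np.float64(78.0), -22), (np.float64(79.0), -23), (np.float64(80.0), -22), (np.float64(81.0), -22), (np.float64(82.0), -23), (np.float64(83.0), -23), (np.float64(84.0), -24), (np.float64(85.0), -24), (np.float64(86.0), -24), (np.float64(87.0), -22), (np.float64(88.0), -23), (np.float64(89.0), -23), (np.float64(90.0), -22), (np.float64(91.0), -22), (np.float64(92.0), -22), (np.float64(93.0), -21), (np.float64(94.0), -23), (np.float64(95.0), -24), (np.float64(96.0), -24), (np.float64(97.0), -23), (np.float64(98.0), -23), (np.float64(99.0), -24), (np.float64(100.0), -25), (np.float64(101.0), -25), (np.float64(102.0), -25), (np.float64(103.0), -24), (np.float64(104.0), -25), 
[... 988 characters left out ...]
 44.6, 16: None, 24: 44.8} x0max 45.8
-112 {0: -3.5, 8: 44.6, 16: 46.4, 24: 45.0} x0max 46.3
-100 {0: -3.1, 8: 44.6, 16: 46.7, 24: 45.2} x0max 45.8
-88 {0: -3.1, 8: 44.9, 16: 46.7, 24: 45.0} x0max 45.9
-76 {0: -3.4, 8: 44.3, 16: 46.4, 24: 45.4} x0max 46.2
-64 {0: -3.1, 8: 44.7, 16: 46.4, 24: 45.5} x0max 46.2
-52 {0: -3.3, 8: 44.6, 16: 46.6, 24: 45.8} x0max 46.0
-40 {0: -3.4, 8: 44.4, 16: 46.2, 24: 45.6} x0max 45.8
-28 {0: -3.7, 8: 44.3, 16: 46.3, 24: 45.9} x0max 46.2
-16 {0: -3.5, 8: 44.7, 16: 46.5, 24: 45.8} x0max 45.8
-4 {0: -3.3, 8: None, 16: None, 24: None} x0max 50.9
55 -327.1025984848273 8.778093073039246
65 -332.146632709169 -8.520781056699303
75 -321.48030960160776 -8.404050301698131
```

View pics/w6.png

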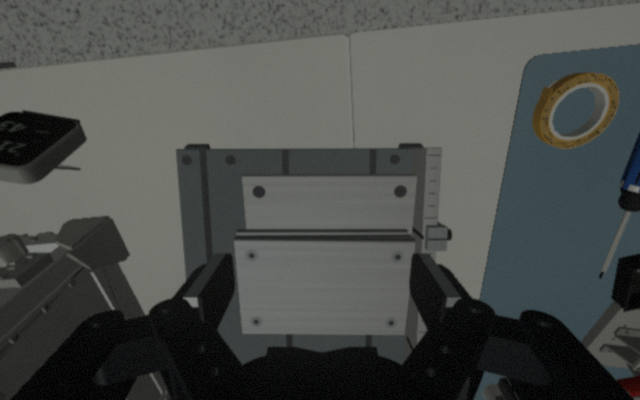

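The pile's lower edge is at x ≈ 44.6–45, in line with pointer 1 (row ≈232). It has drifted about 8 mm off the fence, though, with its left edge at col 408–415. I'll push it left again.

Call:
step_arm --commands '[-2, -5, 0, 0, 0, 0, 0, -5, -9, 0, 0, 0, 0, 0, -7.4, -14, 3, 0, 0, 0, 0, -7.4, -14, 6, 0, 0, 0, 0, -7.4, -14, 9, 0, 0, 0, 0, -7.4, -14, 11, 0, 0, 0, 0, -7.4, -14, 11, 0, 0, 0, 0, -7.4, -14, 11, 0, 0, 0, 0]'

```text
clock: 8.75
eef_pos: [547.4, -12.6, 64.4]
tool_rot: [-3.141, 0.173, 3.052]
force: [-0.1, 0.3, -0.2]
width: -0.0
gripper_force: 0.0
```

```bash
python3 - <<'E'
from marks import *
delta(b2w([90,-167,-1]))
E
```

```text
delta cm [-0.28, 5.58, -0.19] rot [-0.0, -0.002, 0.002] | tcp board [  87.3 -222.8   -2.9] t 8.75 F [-0.1  0.3 -0.2] q [ 0.26  0.73 -0.45  2.09  1.04  0.37  0.44]
```

Call:
step_arm --commands '[-0.3, 1, -0.2, 0, 0, 0, 0, -0.3, 2, -0.2, 0, 0, 0, 0, -0.3, 3, -0.2, 0, 0, 0, 0, -0.3, 3.7, -0.2, 0, 0, 0, 0, -0.3, 4.2, -0.2, 0, 0, 0, 0, -0.3, 4.7, -0.2, 0, 0, 0, 0, -0.3, 5.1, -0.2, 0, 0, 0, 0, -0.3, 5.4, -0.2, 0, 0, 0, 0, -0.3, 5.6, -0.2, 0, 0, 0, 0]'

```text
clock: 9.65
eef_pos: [555.3, 41.3, 67.6]
tool_rot: [-3.139, 0.174, 3.05]
force: [-0.7, -2.9, 1.6]
width: -0.2
gripper_force: 1.5
```

```bash
python3 - <<'E'
from marks import *
delta(b2w([90,-167,-1]))
E
```

```text
delta cm [0.07, 0.14, 0.09] rot [-0.002, -0.0, 0.0] | tcp board [ 9.070e+01 -1.684e+02 -1.000e-01] t 9.65 F [-0.7 -2.9  1.6] q [ 0.15  0.73 -0.45  2.07  1.02  0.41  0.36]
```

Call:
step_arm --commands '[0, 0.15, 0, 0, 0, 0, 0, 0, 0.3, 0, 0, 0, 0, 0]'

```text
clock: 9.85
eef_pos: [555.6, 44.3, 67.7]
tool_rot: [-3.139, 0.174, 3.05]
force: [-1.2, -5.8, 1.7]
width: -0.4
gripper_force: 3.1
```

Call:
step_arm --commands '[0, 0.1, 0, 0, 0, 0, 0, 0, 0.2, 0, 0, 0, 0, 0]'

```text
clock: 10.05
eef_pos: [555.6, 44.3, 67.7]
tool_rot: [-3.136, 0.174, 3.049]
force: [-2.2, -7.7, 3.8]
width: 0.0
gripper_force: 4.3
```

Call:
step_arm --commands '[0, -1, 0, 0, 0, 0, 0, 0, -2, 0, 0, 0, 0, 0, 1, -2.5, -4, 0, 0, 0, 0, 3, -1, -8, 0, 0, 0, 1, 6, 3, -10.5, 0, 0, 0, 1, 7.4, 8, -10.5, 0, 0, 0, 1, 7.4, 8.5, -10.5, 0, 0, 0, 1, 7.4, 8.5, -10.5, 0, 0, 0, 1]'

```text
clock: 10.85
eef_pos: [473.0, 143.3, 158.8]
tool_rot: [3.139, 0.176, 3.056]
force: [0.4, 0.0, 0.0]
width: 72.1
gripper_force: 0.0
```

```bash
cat > meas.py <<'E'
from marks import *
def edges(B,lo,hi):
    # lowest x of each riser between lo/hi heights; left ends
    z=B[...,2]
    for k,zz in ((1,8),(2,16),(3,24)):
        o=[]
        for y in (-145,-120,-90,-60,-30,-10):
            m=(abs(B[...,1]-y)<2)&(abs(z-zz)<2.5)&(B[...,0]<lo[k-1]+15)&(B[...,0]>lo[k-1]-15); q=B[m][:,0]
            o.append(round(float(np.percentile(q,2)),1) if len(q)>4 else None)
        m=(abs(z-zz)<2.5)&(B[...,0]>lo[k-1]+3)&(B[...,0]<lo[k-1]+45)&(B[...,1]>-165)&(B[...,1]<-0.5); q=B[m]
        print('panel',k,'lower x',o,'y',np.percentile(q[:,1],[.5,99.5]).round(1) if len(q) else None)
def marks(d):
    r=rect(d); xs=np.arange(30,180,.5); p=cv2.GaussianBlur(r[int((24-6)*2):int((36-6)*2)].mean(0).reshape(1,-1).astype(np.float32),(3,1),0)[0]
    for c in (48.3,102.5,158): 
        m=abs(xs-c)<4; w=np.clip(np.median(p[m])-p[m]-6,0,None); print('mark',c,(xs[m]*w).sum()/max(w.sum(),1e-6),w.max())
E
python3 - <<'E'
from meas import *
delta(b2w([33.8,-75,-4]))
d=grab('wrist'); pickle.dump(d,open('w7.pkl','wb')); save(d,'w7.png'); B=(cloud(d)-OB)@RB
edges(B,(45,45,45),0); marks(d)
E
```

```text
delta cm [-1.7, -0.11, 10.95] rot [0.003, 0.001, 0.006] | tcp board [ 16.6 -74.3 105.5] t 10.85 F [0.4 0.  0. ] q [ 0.03  0.52 -0.62  2.16  0.82  0.54  0.27]
panel 1 lower x [44.1, 44.3, 44.1, 43.5, 43.3, 43.0] y None
panel 2 lower x [None, None, 45.7, 45.2, 44.9, 44.7] y None
panel 3 lower x [44.2, 44.3, 44.5, 44.3, 44.6, 44.5] y [-148.2   -8.4]
mark 48.3 50.12358902301763 11.213543
mark 102.5 0.0 0.0
mark 158 0.0 0.0
```

Call:
step_arm --commands '[0, 0, 4, 0, 0, 0.006, 1, 0, 0, 8, 0, 0, 0.006, 1, 0, 0, 10.5, 0, 0, 0.006, 1, 0, 0, 11.7, 0, 0, 0.006, 1, 0, 0, 11.7, 0, 0, 0.006, 1, -0.6, 0, 11.7, 0, 0, 0.006, 1, -1.2, 0, 11.7, 0, 0, 0.006, 1, -1.2, 0, 11.7, 0, 0, 0.006, 1]'

```text
clock: 11.7
eef_pos: [504.5, 135.0, 44.7]
tool_rot: [3.142, 0.173, 3.042]
force: [-3.9, 0.1, 5.6]
width: 85.7
gripper_force: 3.1
```

```bash
python3 - <<'E'
from marks import *
delta(b2w([34.3,-75,-12]))
E
```

```text
delta cm [-0.59, 0.48, -0.05] rot [-0.001, -0.002, -0.007] | tcp board [ 28.4 -79.7 -12.5] t 11.7 F [-3.9  0.1  5.6] q [-0.14  0.73 -0.33  2.16  1.2   0.32 -0.07]
```

Call:
step_arm --commands '[-0.2, 0, -0.1, 0, 0, -0.007, 1, -0.4, 0, -0.1, 0, 0, -0.007, 1, -0.6, 0, -0.1, 0, 0, -0.007, 1, -0.6, 0, -0.1, 0, 0, -0.007, 1]'

```text
clock: 12.1
eef_pos: [510.7, 135.5, 46.8]
tool_rot: [-3.14, 0.174, 3.05]
force: [-1.3, -0.5, -0.0]
width: 85.5
gripper_force: 0.7
```

```bash
python3 - <<'E'
from marks import *
delta(b2w([34.3,-75,-12]))
E
```

```text
delta cm [0.05, 0.36, 0.05] rot [-0.002, -0.001, 0.0] | tcp board [ 34.8 -78.6 -11.4] t 12.1 F [-1.3 -0.5 -0. ] q [-0.13  0.74 -0.35  2.14  1.18  0.34 -0.03]
```

Call:
step_arm --commands '[0.4, 0.1, 0, 0, 0, 0, 1, 0.4, 0.3, -0.8, 0, 0, 0, 1, 0.4, 0.3, -0.8, 0, 0, 0, 1, 0, 0.3, -0.8, 0, 0, 0, 1, -0.7, 0.3, -0.8, 0, 0, 0, 1, -1.4, 0.3, -0.8, 0, 0, 0, 1, -2.1, 0.3, -0.8, 0, 0, 0, 1, -2.8, 0.3, -0.8, 0, 0, 0, 1, -3.5, 0.3, -0.8, 0, 0, 0, 1, -4.2, 0.3, -0.8, 0, 0, 0, 1]'

```text
clock: 13.1
eef_pos: [551.5, 136.0, 62.3]
tool_rot: [-3.141, 0.175, 3.052]
force: [-1.0, 0.2, -0.1]
width: 85.4
gripper_force: 0.8
```

```bash
python3 - <<'E'
from marks import *
delta(b2w([87.4,-75,-3.5]))
E
```

```text
delta cm [-0.99, -0.06, 0.03] rot [-0.0, 0.0, 0.002] | tcp board [ 77.5 -74.4  -3.2] t 13.1 F [-1.   0.2 -0.1] q [-0.03  0.75 -0.47  2.03  1.03  0.46  0.17]
```

Call:
step_arm --commands '[-0.5, 0, 0, 0, 0, 0, 1, -0.8, 0, 0, 0, 0, 0, 1, -1.0, 0, 0, 0, 0, 0, 1, -1.0, 0, 0, 0, 0, 0, 1]'

```text
clock: 13.5
eef_pos: [561.1, 135.3, 64.2]
tool_rot: [-3.141, 0.175, 3.052]
force: [-1.1, -0.6, 0.4]
width: 85.5
gripper_force: 0.0
```

Call:
step_arm --commands '[0.8, 0, 0, 0, 0, 0, 1, 2, 0, -3, 0, 0, 0, 1, 3, 0, -8, 0, 0, 0, 1, 3, 0, -12, 0, 0, 0, 1, 3, 0, -12, 0, 0, 0, 1, 3, 0, -12, 0, 0, 0, 1]'

```text
clock: 14.1
eef_pos: [510.6, 139.9, 178.1]
tool_rot: [-3.141, 0.177, 3.052]
force: [-0.5, 0.2, 0.2]
width: 85.7
gripper_force: 0.0
```

```bash
python3 - <<'E'
from meas import *
delta(b2w([87.4,-75,-3.5]))
d=grab('wrist'); pickle.dump(d,open('w8.pkl','wb')); save(d,'w8.png'); B=(cloud(d)-OB)@RB
edges(B,(45,98.6,98.6),0); marks(d)
E
```

```text
delta cm [-2.98, -0.07, 12.15] rot [-0.0, 0.003, 0.002] | tcp board [ 57.2 -74.3 117.9] t 14.1 F [-0.5  0.2  0.2] q [ 0.1   0.54 -0.68  2.05  0.77  0.64  0.37]
panel 1 lower x [45.8, 45.7, 45.9, 45.8, 45.8, 45.9] y [-151.8   -1.3]
panel 2 lower x [98.0, 97.8, 97.7, 98.0, 97.9, 98.0] y None
panel 3 lower x [98.6, 98.3, 98.3, 98.1, 98.4, 98.1] y [-150.8   -1.2]
mark 48.3 48.49450016779105 19.276041
mark 102.5 102.95978832275614 14.458336
mark 158 158.41828413491868 5.156254
```

View pics/w8.png

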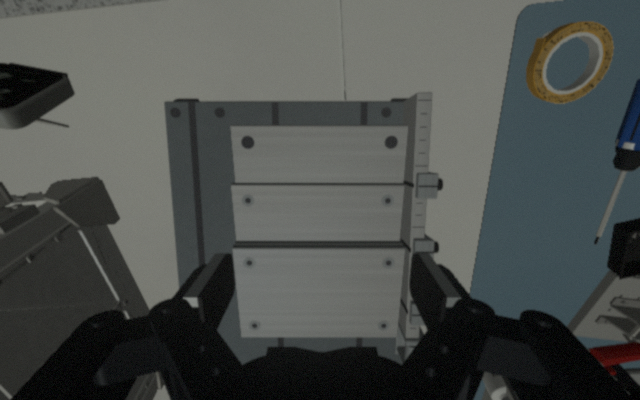

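The panels are well lapped: lower edges 1 and 2 sit at rows 184 and 245, in line with their blades, and both are flush at the fence. Now I'll push panel 3.

Call:
step_arm --commands '[-1, -0.7, 4, 0, 0, 0, 1, -2.2, -0.7, 8, 0, 0, 0, 1, -2.2, -0.7, 10.5, 0, 0, 0, 1, -2.2, -0.7, 11.3, 0, 0, 0, 1, -2.2, -0.7, 11.3, 0, 0, 0, 1, -2.8, -0.7, 11.3, 0, 0, 0, 1]'

```text
clock: 14.75
eef_pos: [555.9, 129.4, 70.9]
tool_rot: [-3.141, 0.174, 3.054]
force: [0.6, 0.6, 0.7]
width: 85.0
gripper_force: 0.0
```

```bash
python3 - <<'E'
from marks import *
delta(b2w([142.9,-82,4.5]))
E
```

```text
delta cm [-5.9, -0.16, -0.02] rot [-0.0, -0.001, 0.004] | tcp board [ 83.9 -80.6   4.4] t 14.75 F [0.6 0.6 0.7] q [ 0.    0.74 -0.49  2.02  1.    0.48  0.22]
```

Call:
step_arm --commands '[-0.5, 0, 0, 0, 0, 0.003, 1, -1.1, 0, 0, 0, 0, 0.003, 1, -1.8, 0, 0, 0, 0, 0.003, 1, -2.5, 0, 0, 0, 0, 0.003, 1, -3.2, 0, 0, 0, 0, 0.003, 1, -3.9, 0, 0, 0, 0, 0.003, 1, -4.6, 0, 0, 0, 0, 0.003, 1, -5.2, 0, 0, 0, 0, 0.003, 1, -5.5, 0, 0, 0, 0, 0.003, 1, -5.5, 0, 0, 0, 0, 0.003, 1]'

```text
clock: 15.75
eef_pos: [611.6, 123.7, 80.3]
tool_rot: [3.141, 0.176, 3.048]
force: [0.5, -1.6, 0.5]
width: 85.3
gripper_force: 0.0
```

```bash
python3 - <<'E'
from marks import *
delta(b2w([142.9,-82,4.5]))
E
```

```text
delta cm [-0.22, -0.08, -0.06] rot [0.0, 0.001, -0.002] | tcp board [140.7 -81.1   3.9] t 15.75 F [ 0.5 -1.6  0.5] q [ 0.07  0.79 -0.56  1.87  0.92  0.59  0.38]
```

Call:
step_arm --commands '[-0.1, 0, -0.05, 0, 0, 0, 1, -0.22, 0, -0.05, 0, 0, 0, 1, -0.22, 0, -0.05, 0, 0, 0, 1]'

```text
clock: 16.05
eef_pos: [612.8, 123.7, 81.1]
tool_rot: [-3.141, 0.175, 3.049]
force: [-0.5, -0.4, -1.2]
width: 85.3
gripper_force: 0.2
```

Call:
step_arm --commands '[0.8, 0, 0, 0, 0, 0, 1, 2.5, 0, -3, 0, 0, 0, 1, 4, 0, -8, 0, 0, 0, 1, 5, 0, -12, 0, 0, 0, 1, 5, 0, -13, 0, 0, 0, 1, 5, 0, -13, 0, 0, 0, 1]'

```text
clock: 16.65
eef_pos: [541.9, 130.7, 202.3]
tool_rot: [3.141, 0.179, 3.049]
force: [-0.3, -0.4, -0.2]
width: 85.3
gripper_force: 0.0
```

```bash
python3 - <<'E'
from meas import *
delta(b2w([142.9,-82,4.5]))
d=grab('wrist'); pickle.dump(d,open('w9.pkl','wb')); save(d,'w9.png'); B=(cloud(d)-OB)@RB
edges(B,(45,98.6,153.6),0); marks(d)
# gap panel3 left near lower corner
m=(abs(B[...,0]-165)<4)&(B[...,1]>-20)&(B[...,1]<5); q=B[m]; print([(y,int(np.median(q[abs(q[:,1]-y)<.7][:,2]))) for y in range(-12,5) if (abs(q[:,1]-y)<.7).any()])
E
```

```text
delta cm [-4.94, -0.14, 13.19] rot [0.0, 0.004, -0.001] | tcp board [ 92.9 -80.6 136.2] t 16.65 F [-0.3 -0.4 -0.2] q [ 0.16  0.55 -0.73  1.96  0.71  0.73  0.48]
panel 1 lower x [45.9, 45.9, 46.0, 46.0, 46.0, 46.0] y [-151.9   -1.3]
panel 2 lower x [98.4, 98.3, 98.3, 98.5, 98.2, 98.2] y [-150.9   -1.2]
panel 3 lower x [152.6, 153.3, 153.0, 153.1, 153.0, 152.8] y [-151.5   -1.2]
mark 48.3 47.64474420473688 20.781252
mark 102.5 102.15531605144093 14.854168
mark 158 157.44311844161783 9.249996
[(-12, 23), (-11, 23), (-10, 23), (-9, 23), (-8, 23), (-7, 23), (-6, 23), (-5, 23), (-4, 23), (-3, 22), (-2, 34), (-1, 28), (0, 34)]
```

View pics/w9.png

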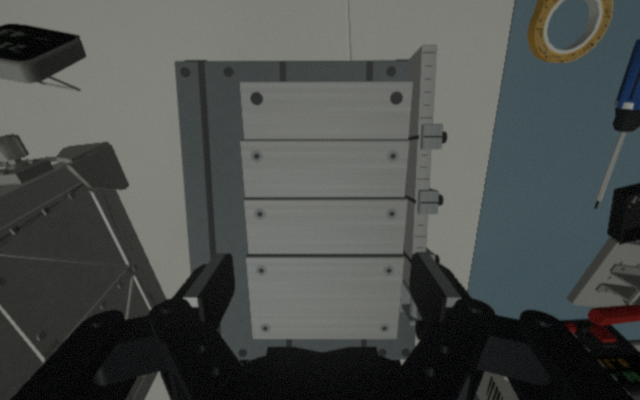

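All three panels sit at their pointers, with edges at rows 139, 198 and 256 meeting the blades and left sides flush. Errors are under 2 mm. Next is the hold-down bar, going round to its left side.

Call:
step_arm --commands '[0, 5, -1.4, 0, 0, 0, 0, 0, 10, -1.4, 0, 0, 0, 0, 0, 14.5, -1.4, 0, 0, 0, 0, 0, 14.5, -1.4, 0, 0, 0, 0, -3, 14.5, -1.4, 0, 0, 0, 0, -6, 14.5, -1.4, 0, 0, 0, 0, -9, 14.5, -1.4, 0, 0, 0, 0, -9, 14.5, -1.4, 0, 0, 0, 0, -9, 14.5, -1.4, 0, 0, 0, 0]'

```text
clock: 17.6
eef_pos: [640.3, 265.4, 227.1]
tool_rot: [-3.14, 0.172, 3.047]
force: [-0.5, -0.1, -1.2]
width: -0.1
gripper_force: 0.0
```

```bash
python3 - <<'E'
from h import *
delta(b2w([183,-65,150])); 
d=grab('wrist'); save(d,'w10.png')
W=cloud(d); B=w2b(W.reshape(-1,3)); 
m=(B[:,2]>100)&(B[:,0]>150)&(B[:,0]<230)&(B[:,1]>-40)&(B[:,1]<25); q=B[m]; print(m.sum(), q.min(0) if m.any() else 0,q.max(0) if m.any() else 0)
E
```

```text
delta cm [-0.18, -12.75, -0.39] rot [-0.002, -0.003, -0.003] | tcp board [181.6  62.5 145.8] t 17.6 F [-0.5 -0.1 -1.2] q [-0.07  0.71 -0.72  1.54  0.68  1.    0.47]
13439 [161.58463302  -7.57426694 100.01112265] [194.11444121  24.99969706 237.28034886]
```

Call:
step_arm --commands '[0, -2.5, -0.4, 0, 0, 0, 0, 0, -4, -0.4, 0, 0, 0, 0, 0, -5, -0.4, 0, 0, 0, 0, 0, -6, -0.4, 0, 0, 0, 0, 0, -7, -0.4, 0, 0, 0, 0, 0, -8, -0.4, 0, 0, 0, 0, 0, -9, -0.4, 0, 0, 0, 0, 0, -10, -0.4, 0, 0, 0, 0, 0, -11, -0.4, 0, 0, 0, 0, 0, -12, -0.4, 0, 0, 0, 0]'

```text
clock: 18.65
eef_pos: [628.7, 146.5, 233.8]
tool_rot: [3.142, 0.175, 3.049]
force: [0.8, -0.2, 0.1]
width: -0.1
gripper_force: 0.1
```

```bash
python3 - <<'E'
from h import *
delta(b2w([183,-65,150])); 
d=grab('top'); save(d,'t1.png')
d=grab('wrist'); save(d,'w11.png')
cv2.imwrite('pics/w11b.png',np.hstack([cv2.resize(cv2.imread('pics/w11.png'),(480,300)),cv2.resize(cv2.imread('pics/t1.png')[90:250,260:420],(300,300))]))
E
```

```text
delta cm [-0.09, -0.81, 0.25] rot [-0.0, 0.0, -0.001] | tcp board [182.1 -56.9 152.5] t 18.65 F [ 0.8 -0.2  0.1] q [ 0.15  0.64 -0.75  1.69  0.67  0.91  0.61]
```

View pics/w11b.png

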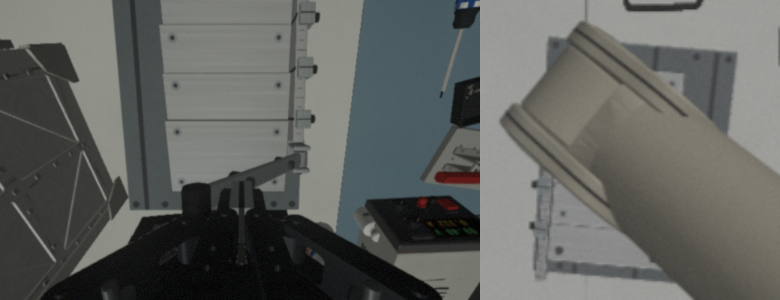

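The bar leans over the top panel, with its roller at (195,195) in the wrist half and the fingers against it. I'll push a little further, then retreat.

Call:
step_arm --commands '[0, -1, 0, 0, 0, 0, 0, 0, -2, 0, 0, 0, 0, 0, 0, -2.8, 0, 0, 0, 0, 0, 0, -2.8, 0, 0, 0, 0, 0, 1, -1, -3, 0, 0, 0, 0, 2, 0, -6, 0, 0, 0, 0, 3, 0, -6, 0, 0, 0, 0, 3, 0, -6, 0, 0, 0, 0, 3, 0, -6, 0, 0, 0, 0, 3, 0, -6, 0, 0, 0, 0]'

```text
clock: 19.75
eef_pos: [589.3, 149.8, 286.7]
tool_rot: [-3.141, 0.174, 3.048]
force: [-0.4, -0.0, 0.2]
width: -0.0
gripper_force: 0.0
```

Call:
step_arm --commands '[3, 0, 0, 0, 0, 0, 0, 6, 0, 0, 0, 0, 0, 0, 8, 0, 0, 0, 0, 0, 0, 8, 0, 0, 0, 0, 0, 0, 8, 0, 0, 0, 0, 0, 0, 8, 0, 0, 0, 0, 0, 0, 8, 0, 0, 0, 0, 0, 0, 8, 0, 0, 0, 0, 0, 0, 8, 0, 0, 0, 0, 0, 0, 8, 0, 0, 0, 0, 0, 0]'

```text
clock: 20.75
eef_pos: [510.7, 158.3, 273.7]
tool_rot: [3.141, 0.175, 3.049]
force: [0.9, 0.2, -0.5]
width: -0.0
gripper_force: 0.0
```

Call:
step_arm --commands '[0, 0, 0, 0, 0, 0, 0, 0, 0, 0, 0, 0, 0, 0, 0, 0, 0, 0, 0, 0, 0, 0, 0, 0, 0, 0, 0, 0, 0, 0, 0, 0, 0, 0, 0, 0, 0, 0, 0, 0, 0, 0, 0, 0, 0, 0, 0, 0, 0, 0, 0, 0, 0, 0, 0, 0, 0, 0, 0, 0, 0, 0, 0, 0, 0, 0, 0, 0, 0, 0]'

```text
clock: 21.75
eef_pos: [510.6, 158.3, 273.8]
tool_rot: [3.142, 0.175, 3.049]
force: [-0.9, -0.8, -0.8]
width: 0.0
gripper_force: 0.0
```

```bash
python3 - <<'E'
from meas import *
delta(b2w([60,-75,150])); 
d=grab('wrist'); pickle.dump(d,open('w12.pkl','wb')); save(d,'w12.png'); B=(cloud(d)-OB)@RB
edges(B,(45,98.6,153.6),0); marks(d)
m=(B[...,0]>170)&(B[...,0]<225)&(B[...,2]>27)&(B[...,2]<140)&(B[...,1]<15)&(B[...,1]>-200); q=B[m]
for y in range(-170,20,20):
    k=q[abs(q[:,1]-y)<4]; 
    if len(k): print(y,len(k),np.percentile(k[:,2],[5,50,95]).round(1),k[:,0].mean().round(1))
E
```

```text
delta cm [1.21, -1.9, 6.25] rot [-0.0, 0.0, -0.001] | tcp board [ 72.1 -56.  212.5] t 21.75 F [-0.9 -0.8 -0.8] q [ 0.18  0.44 -0.83  1.92  0.57  0.86  0.53]
panel 1 lower x [45.8, 45.8, 46.0, 45.9, 46.1, 46.1] y [-151.8   -2.2]
panel 2 lower x [98.9, 99.0, 98.6, 98.8, 98.2, 98.1] y [-151.    -1.4]
panel 3 lower x [153.1, 153.1, 153.4, None, 152.9, 152.9] y [-152.1   -2.3]
mark 48.3 47.97411494850508 14.578133
mark 102.5 102.58556597310128 7.697914
mark 158 158.6294123657026 2.4687576
-150 109 [32.1 39.8 43.3] 193.4
-130 85 [33.7 38.8 40.6] 195.4
-110 94 [32.7 39.7 44. ] 194.6
-10 81 [35.  39.7 40.9] 194.9
10 184 [36.2 43.2 45.4] 190.6
```

```bash
python3 - <<'E'
from cell import ctrl
print(ctrl.finish_job())
E
```

```text
the job is handed in; nothing more can be done
None
```

The job is handed in: the last wrist-camera readings put all three panels flush at the fence, within about 2 mm of their pointers. The hold-down bar lies flat on the top panel, and the robot's clock read 21.75 s of the 64 s allowed; the interface gave no verdict.

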